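Open the ring vise with its bayonet key

TASK

Pull the flat-handled key straight up out of the slotted tool stand, push its cross-pinned end down through the slot on top of the ring vise against the spring, and turn it a quarter turn clockwise (seen from above) up to its stop, so that the vise's jaws open. The key springs back if let go, so finish while still gripping it, upright, pushed in and fully turned, with the jaws held open. Leave the other two tools in the stand and everything else on the bench as it is.

Things in the scene. Friction and masses are not known exactly. Their poses are not given: they have to be found in the camera images.
- key_grip (a point): Centre of the key's wooden handle, half-way up. The key stands upright in one slot of the stand. Handle: flat paddle 44 mm along the key's x, 20 mm thick along its y (grip across this), 46 mm tall. Below it a steel shank 12 mm thick, 65 mm long: handle underside 23 mm, rounded tip 88 mm below this point. About 120 g. z up along the shank; half a turn about z makes no difference.
- key_pin (a point): The key's bayonet pin: a round steel cross pin 8 mm in diameter and 30 mm long overall with round ends, along the key's x (parallel to the handle's wide side), through the shank 6 mm above its tip. This point is its centre, on the shank's axis, 82 mm below key_grip.
- stand: Wooden tool stand, 180 (x) x 50 (y) x 75 mm tall, origin at the centre of its underside. Three through slots, 34 mm along x by 16 mm, at its x = -60, 0, +60 mm. The key and two round-handled tools hang in them by their handles' undersides, in any order; the key's x lies along the stand's x (either way). The key must rise about 70 mm to come clear.
- socket (a point): Centre of the slot in the vise's top plate, on the plate's top face, 60 mm above the bench. The slot is 33 mm along x by 11 mm wide, with a 15 mm square hole in its middle for the shank; the plate is 8 mm thick, 60 x 60 mm. x lies along the slot and towards the jaws, z up.
- vise: Ring vise fixed to the bench, steel base 170 x 80 mm; origin on the bench right below socket, same axes. Its key socket is a 60 x 60 x 60 mm housing round the origin. Two wooden jaws stand side by side 70 to 120 mm from the origin along x, 70 mm tall.
- plunger (a joint): Depth of the sprung plunger in the socket, 0 to 0.010 m. The key's tip meets it 14 mm below the plate's top; it takes 5 N to start, 11 N at the bottom. From 0.004 (tip 18 mm below the plate's top) the pin is under the plate and can be turned; 0.007 is a good depth to turn at. Turned, the pin stays caught under the plate.
- drive (a joint): Turn of the socket's drive, clockwise from above: 0 at rest (groove along the slot) to 1.571 rad at its stop. Only the key's pin turns it, against a spring (0.02 N m at rest, 0.12 at the stop) that turns it back. The pin has 1 mm of play each side in its groove: the drive lags the key by up to about 0.1 rad, so turn the key some 0.1 rad past a quarter turn.
- jaw (a joint): Opening of the vise's sliding jaw, driven by the socket's drive: 0 shut to 0.010 m open; it closes by itself.
- burnisher_grip (a point): Middle of the round straight handle (28 mm diameter, 60 mm tall, its middle 30 mm above the stand's top) of a burnisher in the stand: leave it.
- graver_grip (a point): Middle of the mushroom-shaped handle (34 mm across, 36 mm tall, its middle 18 mm above the stand's top) of a graver in the stand: leave it.
- pot_center (a point): Centre of a small silver pot, 56 mm across and 42 mm tall, on the bench: leave it.
- bangle_center (a point): Centre of a silver bangle lying flat, 64 mm across and 8 mm thick: leave it.
- bowl_center (a point): Centre of a steel bowl, 90 mm across and 30 mm tall: leave it.
- mallet_mid (a point): Middle of a small hammer lying on the bench: leave it.
- jar_center (a point): Centre of an amber glass jar, 60 mm across and 70 mm tall: leave it.
Not all that is in view belongs to the job. What is shaped like the part that bears key_grip but black or turquoise is not meant.

How it is judged (in metres and radians):
On the way, in this order (a step that is already met when the one before it is completed fails the run):
1. the key is gripped and lifted clear of the stand (height (world z) of key_pin above 0.08 m and contact force between the fingers and key above 1 N), for 0.1 s.
2. the key is pushed down into the socket against the spring (horizontal distance between key_pin and socket below 0.005 m and angle between key_pin's own z axis and vertical below 0.15 rad and value of joint plunger above 0.003 m), for 0.1 s.
3. the key is turned a quarter turn clockwise in the socket (horizontal distance between key_pin and socket below 0.005 m and angle between key_pin's own z axis and vertical below 0.15 rad and value of joint drive above 1.31 rad and value of joint plunger above 0.002 m), for 0.2 s.
At the end, for the whole second after the job is handed in: The fingers still grip the key (over 2 N) and it is still, upright within 0.15 rad, its pin within 5 mm of the socket's axis and below the plate, the plunger pushed over 2 mm down, the drive turned over 1.31 rad (75 degrees) and the jaw open over 7.5 mm (all of step 3 and value of joint jaw above 0.0075 m and height (world z) of key_pin below 0.051 m and contact force between the fingers and key above 2 N and linear speed of key below 0.02 m/s); the arm keeps its last pose, push and grip.
It fails at once if another tool in the stand is disturbed (moved over 30 mm) (distance of any of burnisher_grip, graver_grip from where it was at the start of the episode above 0.03 m).
It fails at once if something else on the bench is disturbed (moved over 30 mm) (distance of any of pot_center, bangle_center, bowl_center, mallet_mid, jar_center from where it was at the start of the episode above 0.03 m).
It also fails if it takes over 45 s, if anything falls off the work surface, if the arm or the gripper's body presses on something with over 40 N, if the wrist force passes 120 N, or if a joint passes its speed limit or range.

ROBOT

A 7-joint arm with a two-finger parallel gripper is mounted at the origin on the work surface. World frame = base frame: x ahead of the robot, y to its left, z up, the work surface at z = 0. Lengths are in mm, angles in rad, forces in N, time in s.
With the tool pointing down it reaches from about 400 to 900 mm from the base axis. Payload 5.5 kg.
Tool frame: the origin (TCP) lies midway between the tips of the shut fingers; the grasp point (between the pads) lies 19 mm behind it; z points along the fingers, y is the line along which they close (so a half turn about z gives the same grasp; the last joint's range is limited). The gripper opens to 92 mm and grips with 3 to 60 N. Pads are 19 mm wide; open, the fingers measure 130 mm over their backs; the gripper's body (75 mm by 190 mm) begins 47 mm behind the grasp point.
Start: joints at [-0.899, 0.501, -0.427, 1.55, 0.221, 1.138, -0.21], TCP at [258.344, 596.455, 226.729] pointing down, gripper open.
Joint ranges: [-2.88, 2.88], [-0.31, 2.03], [-1.54, 1.56], [0.2, 2.42], [-1.41, 4.55], [0.19, 2.02], [-2.57, 2.57]. Speed limits (rad/s): [2.57, 2.57, 3.14, 3.14, 3.14, 3.14, 3.14].

INTERFACE

Orientations are given as [roll, pitch, yaw] about the fixed x, y, z axes, in that order (R = Rz(yaw) Ry(pitch) Rx(roll)).
In Python, from station import telemetry, viewer, order gives the robot as it stands.
- The arm moves only by the tool send_rows, never from a script. Its argument "steps" is a list that holds one entry, the list of rows, each a list of 4 numbers: the shift along the tool's x, y, z in units of 30 mm (1.0 is 30 mm), then the turn about the tool's z in units of 0.1 rad (1.0 is 0.1 rad). In form: [[[tx, ty, tz, yaw], ...]]. A call has exactly 8 rows; each row shifts and turns the commanded pose from where the row before left it, along the tool's axes as they then stand; what a row does not reach is not made up. A row lasts 1/12 s, in which the tool goes at most 41.7 mm and 7.16 degrees, less where a joint would pass 70% of its speed; a pose out of reach is approached as far as the arm can. A call with a number of a shift or a turn outside -1 to 1 is refused whole. A call with a gripper value outside its range is refused whole. "gripper" is the opening, from 0 (shut) to 1 (fully open), set as the call begins (left out, the last holds). The fingers move at their own pace and stop on an object; the grip force is fixed at half the most. Time passes only in rows, so rows that do not move let the fingers close, or fill a call up. It gives the time, the measured TCP pose, the force, the opening and the grip force at its end, in the units of the state.
- telemetry.sense(): the state, without advancing time (a new reading comes with each control period).
- viewer.get_image(name): name is "scene" or "side" or "wrist"; returns (picture, depth): 384x512x3 uint8, red, green, blue; 384x512 float32, mm along the optical axis (not along the pixel's ray), 0 where there is no reading.
- viewer.camera_info(name): a dict with "K" (3x3 intrinsics, pixels), "k1" (the pictures are not rectified: a ray, as slopes to the right and down, at radius r is drawn at 1 + k1 r^2 times it, then the intrinsics apply), "pose" (4x4, takes a point from camera to world coordinates); the wrist camera has in their place "mount" (4x4, takes a point from camera to tool coordinates, whose origin is the TCP and whose axes are the flange's). Camera axes: x right, y down, z forward; pixel columns grow to the right and rows downward; lengths in mm; the calibration is good to about 2 mm. A picture is of the moment at which its call begins: read the wrist's pose just before it. camera_info takes no time and is no camera call.
- order.sign_off(): hands the job in; it is judged then, once.
The state is a dict: "clock": time; "joint_positions": joint angles; "joint_vel": joint speeds; "effort": joint torques, N m; "eef_pos": TCP position; "tcp_rot": TCP orientation; "contact_force": force on the tool from outside, world axes, zero at the start; "ft_torque": the same for the moment, N m; "gripper_width": finger opening in mm; "grip_force": force on a finger pad.
Only numpy, scipy, OpenCV 4.12 (cv2) and the standard library are available. Lean on these libraries where they do the work, as an engineer would, in place of code of your own. Each camera call takes 0.05 s, during which the arm holds its last target. There are 200 camera calls.

## Working session

There is one attempt and no reset: what is moved stays moved. The work goes in short steps, Python scripts to look and compute and a tool call to move; the robot and the scene stay as the last step left them, time stands still between calls to the robot, and variables do not carry over. Pictures are saved under pics/ and viewed, at most 10 in all, crops included, and the job is handed in when it is done.

Besides the shell and the picture viewer there is one more tool, called after ">>>" in YAML: its name, and indented under it one key for each argument. send_rows: Moves the arm, as the interface text tells. Shifts and turns lie within -1 to 1; 1 stands for 30 mm of shift or 0.1 rad of turn. Its arguments: {"type":"object","properties":{"steps":{"type":"array","items":{"type":"array","items":{"type":"array","items":{"type":"number","minimum":-1,"maximum":1}}}},"gripper":{"type":"number"}},"required":["steps"]}

```bash
mkdir -p pics; ls; cat > h.py <<'E'
import numpy as np, cv2
from station import telemetry, viewer, order
from scipy.spatial.transform import Rotation as Ro
def T_tool():
    s=telemetry.sense(); T=np.eye(4); T[:3,:3]=Ro.from_euler('xyz',s['tcp_rot']).as_matrix(); T[:3,3]=s['eef_pos']; return T
def grab(n):
    i=viewer.camera_info(n); P=np.array(i['pose']) if 'pose' in i else T_tool()@np.array(i['mount'])
    im,d=viewer.get_image(n); return im,d,np.array(i['K']),i['k1'],P
def slopes(uv,K,k1):
    D=np.array([k1,0,0,0.]); return cv2.undistortPoints(np.array(uv,float).reshape(-1,1,2),K,D).reshape(-1,2)
def on_plane(uv,z,K,k1,P):
    s=slopes(uv,K,k1); r=np.c_[s,np.ones(len(s))]@P[:3,:3].T; t=(z-P[2,3])/r[:,2]; return P[:3,3]+r*t[:,None]
def with_depth(uv,d,K,k1,P):
    s=slopes(uv,K,k1); z=np.array([d[int(v),int(u)] for u,v in uv]); return (np.c_[s,np.ones(len(s))]*z[:,None])@P[:3,:3].T+P[:3,3]
def save(n,im): cv2.imwrite('pics/'+n+'.png',im[:,:,::-1])
E
python3 - <<'E'
from h import *
print(telemetry.sense())
a=grab('scene');b=grab('side')
np.savez('first.npz',a0=a[0],a1=a[1],b0=b[0],b1=b[1])
save('scene1',a[0]); save('side1',b[0])
print(a[2:],b[2:])
E
```

```text
pics
{'clock': 0.0, 'joint_positions': array([-0.89879438,  0.50187491, -0.426788  ,  1.55144254,  0.22085451,
        1.1382755 , -0.21029248]), 'joint_vel': array([ 0.00152412, -0.00051282, -0.00075438, -0.00058234, -0.00115903,
        0.00092632, -0.00048351]), 'effort': array([ 4.64266413e-04, -5.66583180e+01, -5.81598982e+00, -2.79108006e+01,
       -6.87160646e-02,  3.09227931e-02,  1.92198636e-04]), 'eef_pos': array([258.16364334, 595.78161043, 225.66420516]), 'tcp_rot': array([-3.13966052e+00, -2.92953690e-05,  2.73287166e+00]), 'contact_force': array([-0.47478422, -0.27236524, -0.29162488]), 'ft_torque': array([-0.01530023,  0.00810717,  0.03260472]), 'grip_force': 0.0, 'gripper_width': 92.09715879645329}
(array([[393.44785395,   0.        , 252.92768389],
       [  0.        , 393.44785395, 187.26065734],
       [  0.        ,   0.        ,   1.        ]]), -0.04795138591446671, array([[-6.03855002e-01,  4.08905121e-01, -6.84219072e-01,
         1.15404928e+03],
       [ 7.97094131e-01,  3.09464419e-01, -5.18529382e-01,
         4.37071994e+02],
       [-2.87862667e-04, -8.58503568e-01, -5.12807509e-01,
         5.64311914e+02],
       [ 0.00000000e+00,  0.00000000e+00,  0.00000000e+00,
         1.00000000e+00]])) (array([[370.22360731,   0.        , 253.4037883 ],
       [  0.        , 370.22360731, 186.75873017],
       [  0.        ,   0.        ,   1.        ]]), -0.03104980510250285, array([[ 9.72798406e-01, -1.61668602e-01,  1.65911196e-01,
         3.73340468e+02],
       [-2.31060983e-01, -7.28355334e-01,  6.45065369e-01,
        -6.04246381e+02],
       [ 1.65554884e-02, -6.65854166e-01, -7.45898214e-01,
         7.74011887e+02],
       [ 0.00000000e+00,  0.00000000e+00,  0.00000000e+00,
         1.00000000e+00]]))
```

View pics/scene1.png

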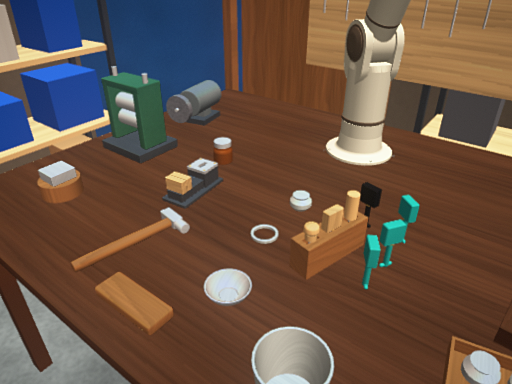

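View pics/side1.png

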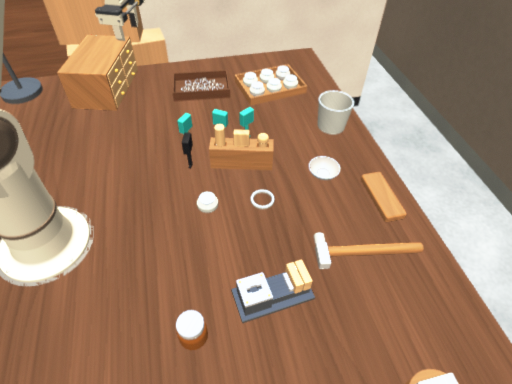

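The key is the flat middle handle, at scene (333,217) and side (242,137). The vise plate is at side (254,290), with the jaws to its right at (298,277). I'll measure from the depth clouds.

```bash
cat > m.py <<'E'
from h import *
f=np.load('first.npz')
def cloud(im,d,n):
    i=viewer.camera_info(n);K=np.array(i['K']);P=np.array(i['pose'])
    v,u=np.mgrid[:384,:512]; s=slopes(np.c_[u.ravel(),v.ravel()],K,i['k1'])
    return ((np.c_[s,np.ones(len(s))]*d.ravel()[:,None])@P[:3,:3].T+P[:3,3]).reshape(384,512,3)
def rect(X,m,l):
    p=X[m][:,:2].astype(np.float32); r=cv2.minAreaRect(p); b=cv2.boxPoints(r)
    e=b[1]-b[0],b[2]-b[1]; L=max(e,key=np.linalg.norm)
    print(l,len(p),np.round(r[0],1),np.round(r[1],1),'long yaw',round(np.arctan2(L[1],L[0]),3),'z',X[m][:,2].mean().round(1),'mean',p.mean(0).round(1))
v,u=np.mgrid[:384,:512]
for n,a,d,boxes in (('scene',f['a0'],f['a1'],{'stand':(285,200,375,280),'vise':(160,150,230,210)}),('side',f['b0'],f['b1'],{'stand':(205,120,280,172),'vise':(225,255,320,320)})):
    X=cloud(a,d,n)
    for k,(u0,v0,u1,v1) in boxes.items():
        w=(u>=u0)&(u<=u1)&(v>=v0)&(v<=v1); z=X[...,2]
        print(n,k,np.histogram(z[w],np.arange(-5,145,10))[0])
        hs=dict(top=(71,79),key=(117,125),burn=(131,140),grav=(107,115)) if k=='stand' else dict(plate=(57,63),jaw=(67,74))
        for l,(lo,hi) in hs.items():
            m=w&(z>lo)&(z<hi)
            if m.sum()>5: rect(X,m,l)
E
python3 m.py
```

```text
scene stand [2964  290  352  394  318  322  312  616  660  234  263  398  207   12]
top 901 [520.2 223.8] [155.7 235.1] long yaw -0.229 z 75.0 mean [548.5 181.2]
key 186 [513.8 176.5] [21.3 88.1] long yaw -0.321 z 120.7 mean [524.6 175.4]
grav 334 [537.1 206.3] [128.1 142.8] long yaw -1.468 z 110.5 mean [561.1 207.1]
scene vise [2356  447  214  305  252  211  334  195    0    0    0    0    0    0]
plate 276 [ 512.8 -252.9] [152.4  64.6] long yaw 0.142 z 60.0 mean [ 491.5 -252.8]
jaw 172 [ 568.3 -247.2] [39.5 57. ] long yaw -1.481 z 69.8 mean [ 569.9 -245.8]
side stand [1673  151  147  161  156  180  189  614  197   97  122  119  116   75]
top 574 [543.7 208.6] [138.5 180.1] long yaw -0.252 z 73.8 mean [530.4 171. ]
key 95 [508.9 172.1] [21.2 92.7] long yaw -0.202 z 119.7 mean [519.7 167.6]
burn 55 [474.7 183.1] [27.1 26.1] long yaw 0.375 z 133.2 mean [474.9 182. ]
grav 80 [531.1 165.5] [ 20.6 140.1] long yaw -0.252 z 110.3 mean [535.2 160. ]
side vise [3225  752  168  493  245  184  786  414    0    0    0    0    0    0]
plate 629 [ 511.8 -257.3] [148.3  61.7] long yaw 0.112 z 58.7 mean [ 474.9 -262.8]
jaw 327 [ 568.4 -251.7] [38.1 57.5] long yaw -1.496 z 68.6 mean [ 568.4 -252.3]
```

```bash
cat >> h.py <<'E'
def plan(pos,yaw,v=1):
    "shift in tool units (present axes) and yaw units to reach pos/yaw"
    T=T_tool(); cur=telemetry.sense()['tcp_rot'][2]
    s=T[:3,:3].T@(np.array(pos)-T[:3,3])/30; dy=-((yaw-cur+np.pi)%(2*np.pi)-np.pi)/0.1
    print('shift',s.round(2),'yaw',round(dy,2),'rows',np.ceil(np.abs(s).max()),'TCP',T[:3,3].round(1),'yaw',round(cur,3)); 
E
python3 - <<'E'
from h import *
import m
print(np.array(viewer.camera_info('wrist')['mount']).round(3))
X=m.cloud(m.f['b0'],m.f['b1'],'side'); h=cv2.cvtColor(m.f['b0'],cv2.COLOR_RGB2HSV)
c=((h[...,0]>80)&(h[...,0]<100)&(h[...,1]>150)).astype(np.uint8)
n,l=cv2.connectedComponents(c)
for i in range(1,n):
    p=X[l==i]
    if len(p)>20: print(len(p),p.min(0).round(),p.max(0).round())
plan((531,170,200),2.907)
E
```

```text
scene stand [2964  290  352  394  318  322  312  616  660  234  263  398  207   12]
top 901 [520.2 223.8] [155.7 235.1] long yaw -0.229 z 75.0 mean [548.5 181.2]
key 186 [513.8 176.5] [21.3 88.1] long yaw -0.321 z 120.7 mean [524.6 175.4]
grav 334 [537.1 206.3] [128.1 142.8] long yaw -1.468 z 110.5 mean [561.1 207.1]
scene vise [2356  447  214  305  252  211  334  195    0    0    0    0    0    0]
plate 276 [ 512.8 -252.9] [152.4  64.6] long yaw 0.142 z 60.0 mean [ 491.5 -252.8]
jaw 172 [ 568.3 -247.2] [39.5 57. ] long yaw -1.481 z 69.8 mean [ 569.9 -245.8]
side stand [1673  151  147  161  156  180  189  614  197   97  122  119  116   75]
top 574 [543.7 208.6] [138.5 180.1] long yaw -0.252 z 73.8 mean [530.4 171. ]
key 95 [508.9 172.1] [21.2 92.7] long yaw -0.202 z 119.7 mean [519.7 167.6]
burn 55 [474.7 183.1] [27.1 26.1] long yaw 0.375 z 133.2 mean [474.9 182. ]
grav 80 [531.1 165.5] [ 20.6 140.1] long yaw -0.252 z 110.3 mean [535.2 160. ]
side vise [3225  752  168  493  245  184  786  414    0    0    0    0    0    0]
plate 629 [ 511.8 -257.3] [148.3  61.7] long yaw 0.112 z 58.7 mean [ 474.9 -262.8]
jaw 327 [ 568.4 -251.7] [38.1 57.5] long yaw -1.496 z 68.6 mean [ 568.4 -252.3]
[[ 1.00000e-03 -9.62000e-01 -2.71000e-01  7.23850e+01]
 [ 1.00000e+00  1.00000e-03 -0.00000e+00 -1.07700e+00]
 [ 0.00000e+00 -2.71000e-01  9.62000e-01 -1.57747e+02]
 [ 0.00000e+00  0.00000e+00  0.00000e+00  1.00000e+00]]
197 [ 373. -604.   45.] [589. 280. 774.]
179 [471. 259.  70.] [510. 291. 113.]
187 [368. 210.  66.] [405. 290. 112.]
shift [-13.99  -9.41   0.87] yaw -1.74 rows 14.0 TCP [258.2 595.8 225.8] yaw 2.733
```

>>> send_rows:
  steps:
    - [[-0.87, -0.59, 0, 0], [-0.87, -0.59, 0, 0], [-0.87, -0.59, 0, 0], [-0.87, -0.59, 0, 0], [-0.87, -0.59, 0, 0], [-0.87, -0.59, 0, 0], [-0.87, -0.59, 0, 0], [-0.87, -0.59, 0, 0]]
  gripper: 0.45

```text
clock: 0.77
eef_pos: [394.0, 381.8, 226.4]
tcp_rot: [-3.141, -0.0, 2.733]
contact_force: [0.9, 0.1, 0.9]
gripper_width: 43.8
grip_force: 0.0
```

>>> send_rows:
  steps:
    - [[-0.87, -0.59, 0, 0], [-0.87, -0.59, 0, 0], [-0.87, -0.59, 0, 0], [-0.87, -0.59, 0, 0], [-0.87, -0.59, 0, 0], [-0.87, -0.59, 0, 0], [-0.87, -0.59, 0, 0], [-0.87, -0.59, 0, 0]]

```text
clock: 1.43
eef_pos: [529.3, 169.1, 226.4]
tcp_rot: [-3.141, -0.0, 2.733]
contact_force: [0.1, 0.0, -0.6]
gripper_width: 41.5
grip_force: 0.0
```

>>> send_rows:
  steps:
    - [[0, 0, 0, -0.6], [0, 0, 0, -0.6], [0, 0, 0, -0.6], [0, 0, 0.4, 0], [0, 0, 0.4, 0], [0, 0, 0, 0], [0, 0, 0, 0], [0, 0, 0, 0]]

```text
clock: 2.1
eef_pos: [528.6, 170.7, 202.2]
tcp_rot: [-3.141, -0.001, 2.912]
contact_force: [0.4, 0.2, -0.2]
gripper_width: 41.6
grip_force: 0.0
```

```bash
sed -i 's/^for n,a,d,boxes/if __name__=="__main__":\n  for n,a,d,boxes/; ' m.py; python3 - <<'E'
from h import *
im,d,K,k1,P=grab('wrist'); save('w1',im); np.savez('w1.npz',im=im,d=d,P=P)
print(telemetry.sense()['joint_positions'].round(2)); plan((531,170,82),2.907)
E
```

```text
[-0.13  0.34 -0.28  1.82  0.11  1.    0.88]
shift [-0.07 -0.01  4.02] yaw 0.06 rows 5.0 TCP [529.  170.8 202.6] yaw 2.913
```

View pics/w1.png

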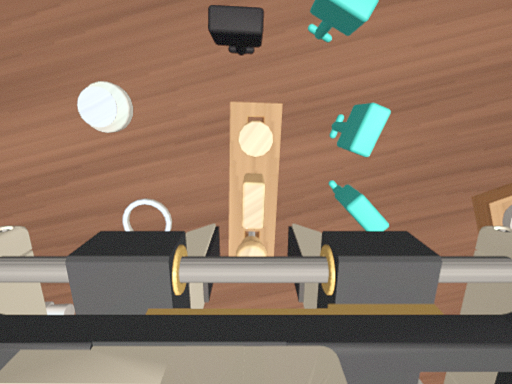

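The wrist view shows the stand in line with the tool, with the key handle top at (253,190) between the burnisher (256,139) and the graver (251,250). Next I'll measure the handle top.

```bash
cat > w.py <<'E'
from h import *
import sys
def wcloud(f):
    i=viewer.camera_info('wrist');K=np.array(i['K']);P=f['P'];d=f['d']
    v,u=np.mgrid[:384,:512]; s=slopes(np.c_[u.ravel(),v.ravel()],K,i['k1'])
    return ((np.c_[s,np.ones(len(s))]*d.ravel()[:,None])@P[:3,:3].T+P[:3,3]).reshape(384,512,3)
E
python3 - <<'E'
from w import *; from m import rect
f=np.load('w1.npz'); X=wcloud(f); z=X[...,2]; v,u=np.mgrid[:384,:512]
w=(u>225)&(u<285)&(v>95)&(v<262)
print(np.histogram(z[w],np.arange(60,150,5)))
rect(X,w&(v>165)&(v<235)&(z>116)&(z<126),'key')
rect(X,w&(v<160)&(z>130)&(z<140),'burn')
rect(X,w&(v<235)&(z>71)&(z<79),'top')
E
```

```text
(array([   0,    0, 2573, 2106,   51,   25,   21,   95,  126,  269,   32,
        223,  819,    1,  620,  339,    0]), array([ 60,  65,  70,  75,  80,  85,  90,  95, 100, 105, 110, 115, 120,
       125, 130, 135, 140, 145]))
key 1032 [533.  168.2] [20.  43.2] long yaw -0.26 z 120.6 mean [532.2 168.4]
burn 959 [475.5 183.2] [26.8 26.4] long yaw 1.34 z 134.7 mean [475.2 183.6]
top 4159 [512.9 173.6] [ 50.2 137.1] long yaw -0.26 z 74.9 mean [505.5 175.2]
```

>>> send_rows:
  steps:
    - [[-0.15, -0.05, 0, 0.3], [0, 0, 0.7, 0], [0, 0, 0.7, 0], [0, 0, 0.7, 0], [0, 0, 0.7, 0], [0, 0, 0.7, 0], [0, 0, 0.55, 0], [0, 0, 0, 0]]

```text
clock: 2.82
eef_pos: [531.1, 167.1, 78.2]
tcp_rot: [-3.139, -0.004, 2.881]
contact_force: [-0.0, -0.6, 0.4]
gripper_width: 41.3
grip_force: 0.0
```

>>> send_rows:
  steps:
    - [[0, 0, 0, 0], [0, 0, 0, 0], [0, 0, 0, 0], [0, 0, 0, 0], [0, 0, 0, 0], [0, 0, 0, 0], [0, 0, 0, 0], [0, 0, 0, 0]]
  gripper: 0

```text
clock: 3.48
eef_pos: [534.3, 168.5, 82.7]
tcp_rot: [3.14, 0.002, 2.883]
contact_force: [-0.7, -0.3, 6.7]
gripper_width: 19.7
grip_force: 30.0
```

>>> send_rows:
  steps:
    - [[0, 0, -0.2, 0], [0, 0, -0.4, 0], [0, 0, -0.5, 0], [0, 0, -0.6, 0], [0, 0, -0.6, 0], [0, 0, -0.6, 0], [0, 0, -0.6, 0], [0, 0, -0.3, 0]]

```text
clock: 4.15
eef_pos: [533.8, 168.5, 198.2]
tcp_rot: [3.14, 0.002, 2.883]
contact_force: [1.3, 0.8, -1.4]
gripper_width: 19.6
grip_force: 30.0
```

```bash
python3 - <<'E'
from h import *
print(telemetry.sense()['joint_positions'].round(2),telemetry.sense()['gripper_width'],telemetry.sense()['contact_force'])
plan((474,-263,197),0.12+np.pi)
a=grab('side');save('side2',cv2.resize(a[0][60:200,160:320],(640,560)))
E
```

```text
[-0.13  0.35 -0.27  1.82  0.11  0.99  0.86] 19.63644165007216 [ 1.28174228  0.80939751 -1.37897748]
shift [ -1.75 -14.41   0.02] yaw -3.79 rows 15.0 TCP [533.8 168.5 198.2] yaw 2.883
```

View pics/side2.png

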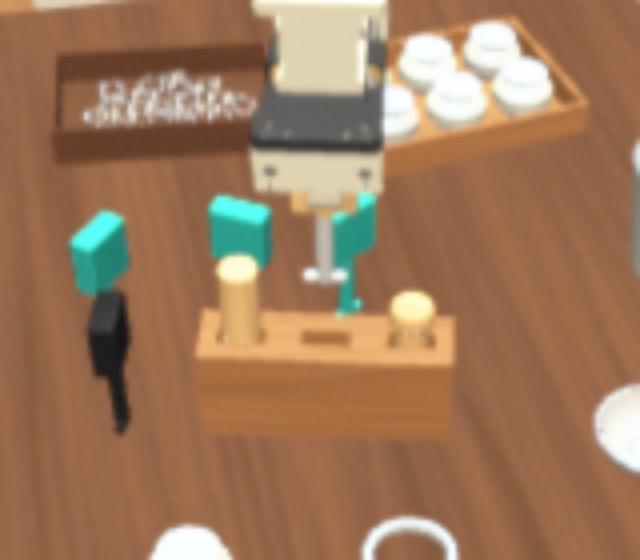

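The key is lifted clear (pin at crop (325,275)) and the other tools are untouched. I'll move next to the vise so the wrist camera can see the slot.

>>> send_rows:
  steps:
    - [[-0.11, -0.43, 0, 0], [-0.23, -0.86, 0, 0], [-0.23, -0.86, 0, 0], [-0.23, -0.86, 0, 0], [-0.23, -0.86, 0, 0], [-0.23, -0.86, 0, 0], [-0.23, -0.86, 0, 0], [-0.23, -0.86, 0, 0]]

```text
clock: 4.87
eef_pos: [532.5, -33.4, 194.5]
tcp_rot: [-3.141, -0.001, 2.883]
contact_force: [0.7, 0.3, -1.7]
gripper_width: 20.0
grip_force: 30.0
```

>>> send_rows:
  steps:
    - [[-0.23, -0.86, 0, 0], [-0.23, -0.86, 0, 0], [-0.23, -0.86, 0, 0], [-0.23, -0.86, 0, 0], [-0.23, -0.86, 0, 0], [-0.23, -0.86, 0, 0], [-0.23, -0.86, 0, 0], [-0.23, -0.86, 0, 0]]

```text
clock: 5.53
eef_pos: [533.1, -246.8, 194.4]
tcp_rot: [3.141, -0.002, 2.883]
contact_force: [-0.9, 0.3, -1.1]
gripper_width: 19.8
grip_force: 30.0
```

>>> send_rows:
  steps:
    - [[-0.11, -0.43, 0, 0], [0, 0, 0, -0.7], [0, 0, 0, -0.7], [0, 0, 0, -0.7], [0, 0, 0, -0.7], [0, 0, 0, -0.7], [0, 0, 0, -0.3], [0, 0, 0, 0]]

```text
clock: 6.2
eef_pos: [533.5, -258.0, 194.6]
tcp_rot: [3.14, -0.001, -3.019]
contact_force: [0.2, -0.2, -0.9]
gripper_width: 19.7
grip_force: 30.0
```

```bash
python3 - <<'E'
from h import *
im,d,K,k1,P=grab('wrist'); save('w2',im); np.savez('w2.npz',im=im,d=d,P=P)
print(telemetry.sense()['joint_positions'].round(2)); plan((474,-263,197),.12+np.pi)
E
```

```text
[ 0.53  0.4  -0.16  1.74  0.07  1.01  2.03]
shift [ 1.99  0.08 -0.08] yaw 0.01 rows 2.0 TCP [ 533.5 -258.2  194.7] yaw -3.02
```

View pics/w2.png

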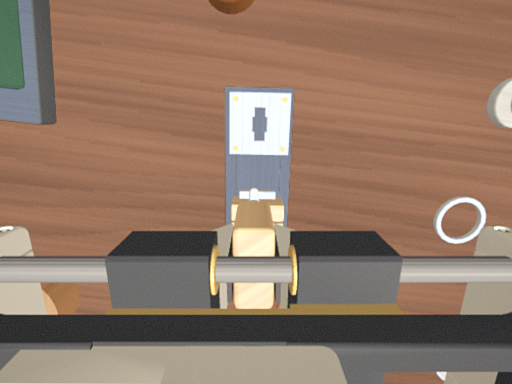

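The slot is at (260,124) in the bright plate. The key's own pin shows as a light bar at (257,195). I'll measure both in this view.

```bash
python3 - <<'E'
from w import *; from m import rect
f=np.load('w2.npz'); im=f['im']; P=f['P']; X=wcloud(f); z=X[...,2]; v,u=np.mgrid[:384,:512]
i=viewer.camera_info('wrist');K=np.array(i['K']);k1=i['k1']
g=im.max(2)
pl=(u>220)&(u<300)&(v>85)&(v<162)
plate=pl&(g>150); print('plate z',np.median(z[plate]))
p=on_plane(np.c_[u[plate],v[plate]],60,K,k1,P); r=cv2.minAreaRect(p[:,:2].astype(np.float32)); print('plate',r)
sl=(u>245)&(u<275)&(v>100)&(v<148)&(g<120)
p=on_plane(np.c_[u[sl],v[sl]],60,K,k1,P)[:,:2]; r=cv2.minAreaRect(p.astype(np.float32)); c=np.cov(p.T); w,V=np.linalg.eigh(c)
print('slot',sl.sum(),r,p.mean(0),'yaw',np.arctan2(*V[::-1,1]))
pin=(u>232)&(u<282)&(v>186)&(v<204)
print(np.round(z[186:206:2,234:282:4]).astype(int)); print(g[186:206:2,234:282:4]); print((im[...,0].astype(int)-im[...,2])[186:206:2,234:282:4])
E
```

```text
plate z 59.13224469670021
plate ((469.1651916503906, -260.1651306152344), (72.97677612304688, 80.93901062011719), 7.127336025238037)Traceback (most recent call last):
  File "<stdin>", line 9, in <module>
  File "h.py", line 12, in on_plane
    s=slopes(uv,K,k1); r=np.c_[s,np.ones(len(s))]@P[:3,:3].T; t=(z-P[2,3])/r[:,2]; return P[:3,3]+r*t[:,None]
  File "h.py", line 10, in slopes
    D=np.array([k1,0,0,0.]); return cv2.undistortPoints(np.array(uv,float).reshape(-1,1,2),K,D).reshape(-1,2)
                                    ~~~~~~~~~~~~~~~~~~~^^^^^^^^^^^^^^^^^^^^^^^^^^^^^^^^^^^^^^^^
cv2.error: OpenCV(4.12.0) /io/opencv/modules/calib3d/src/undistort.dispatch.cpp:347: error: (-215:Assertion failed) CV_IS_MAT(_src) && CV_IS_MAT(_dst) && (_src->rows == 1 || _src->cols == 1) && (_dst->rows == 1 || _dst->cols == 1) && _src->cols + _src->rows - 1 == _dst->rows + _dst->cols - 1 && (CV_MAT_TYPE(_src->type) == CV_32FC2 || CV_MAT_TYPE(_src->type) == CV_64FC2) && (CV_MAT_TYPE(_dst->type) == CV_32FC2 || CV_MAT_TYPE(_dst->type) == CV_64FC2) in function 'cvUndistortPointsInternal'
```

```bash
python3 - <<'E'
from w import *
f=np.load('w2.npz'); im=f['im']; P=f['P']; X=wcloud(f); z=X[...,2]; v,u=np.mgrid[:384,:512]
i=viewer.camera_info('wrist');K=np.array(i['K']);k1=i['k1']
g=im.min(2).astype(int); 
print(g[95:155:5,224:300:4]);
def big(m):
    n,l,s,c=cv2.connectedComponentsWithStats(m.astype(np.uint8)); return l==1+np.argmax(s[1:,4])
for th in (120,150,180):
  pl=big((u>220)&(u<300)&(v>85)&(v<162)&(g>th))
  sl=big((u>244)&(u<276)&(v>102)&(v<146)&(g<th))
  for n,m in (('plate',pl),('slot',sl)):
    p=on_plane(np.c_[u[m],v[m]],60,K,k1,P)[:,:2]; r=cv2.minAreaRect(p.astype(np.float32)); w,V=np.linalg.eigh(np.cov(p.T))
    print(th,n,m.sum(),np.round(r[0],1),np.round(r[1],1),round(r[2],1),p.mean(0).round(1),'yaw',np.arctan2(*V[::-1,1]).round(3))
print(np.round(z[186:206:2,234:282:4]).astype(int)); print(g[186:206:2,234:282:4])
E
```

```text
[[102 126 243 244 253 250 249 250 250 249 252 247 250 251 248 254 253 124
   96]
 [107 131 247 166 251 250 249 250 248 248 250 246 249 249 247 167 254 120
   96]
 [103 131 245 250 253 251 249 250 251 250 252 246 250 249 246 252 251 121
   98]
 [107 128 246 250 250 250 250 252 128 128 137 245 249 250 246 250 252 119
   93]
 [101 129 247 249 252 250 250 254 128 127 149 246 248 249 244 251 252 124
   88]
 [ 97 129 245 250 252 252 249 197 132 128 131 249 249 250 245 250 253 135
   97]
 [ 99 133 247 250 251 250 249 196 131 125 129 249 247 250 246 250 247 116
   89]
 [ 96 133 247 249 251 249 247 170 132 131 128 249 247 252 247 250 243  95
   85]
 [ 93 132 246 250 251 249 248 255 133 129 196 246 246 252 246 249 242  81
   97]
 [ 92 132 246 249 251 249 247 253 177 174 209 246 247 252 248 248 241  84
   87]
 [ 98 133 245 240 250 248 246 252 249 245 251 246 247 250 244 247 219  84
   87]
 [ 96 131 249 208 249 249 247 251 249 244 251 247 247 250 197 214 193  89
   86]]Traceback (most recent call last):
  File "<stdin>", line 10, in <module>
  File "<stdin>", line 7, in big
    return _wrapfunc(a, 'argmax', axis=axis, out=out, **kwds)
    return bound(*args, **kwds)
ValueError: attempt to get argmax of an empty sequence
```

```bash
cat > s.py <<'E'
from w import *
def big(m):
    n,l,s,c=cv2.connectedComponentsWithStats(m.astype(np.uint8)); return l==1+np.argmax(s[1:,4])
v,u=np.mgrid[:384,:512]
i=viewer.camera_info('wrist');K=np.array(i['K']);k1=i['k1']
def fit(n,m,h,P):
    p=on_plane(np.c_[u[m],v[m]],h,K,k1,P)[:,:2]; r=cv2.minAreaRect(p.astype(np.float32)); w,V=np.linalg.eigh(np.cov(p.T))
    print(n,m.sum(),'px',u[m].mean().round(1),v[m].mean().round(1),np.round(r[0],1),np.round(r[1],1),round(r[2],1),p.mean(0).round(1),'yaw',np.arctan(V[1,1]/V[0,1]).round(3))
E
python3 - <<'E'
from s import *
f=np.load('w2.npz'); im=f['im']; P=f['P']; z=wcloud(f)[...,2]; g=im.min(2).astype(int)
for th in (160,190):
  fit('plate',big((u>220)&(u<300)&(v>85)&(v<162)&(g>th)),60,P)
  fit('slot',big((u>244)&(u<276)&(v>102)&(v<146)&(g<th)),60,P)
print(np.round(z[184:206:2,234:282:4]).astype(int)); print(g[184:206:2,234:282:4])
E
```

```text
plate 3518 px 259.1 122.7 [ 468.5 -261.2] [61.4 60.9] 5.9 [ 467.6 -261.5] yaw -1.339
slot 357 px 259.2 123.2 [ 468.2 -261.1] [30.1 13. ] 7.1 [ 467.9 -261.4] yaw 0.105
plate 3310 px 259.1 122.8 [ 468.6 -261.3] [60.7 60.6] 6.0 [ 467.7 -261.5] yaw -1.234
slot 393 px 259.2 124.1 [ 468.8 -261.4] [31.1 14.1] 7.1 [ 468.6 -261.2] yaw 0.086
[[ 10  34  34  32  34  35  35  34  34  34  34  33]
 [ 10  35  34  33  34  34  34  35  34  33  34  34]
 [ 10  33  34  34  34 130  34  34  34  34  34  34]
 [ 10  34  39  38 129 131  37  37  37  37  34  34]
 [  9  35  44  44 130 131 130  45  44  44  44  34]
 [  9  34  45  45 130 132 130  45  45  46  45  34]
 [ 11  34  45  45 129 130 130  44  46  46  45  34]
 [ 42  44  46  44 130 132 130  46  45  44  45  39]
 [ 52  53  52  50 131 132 129  50  49  49  49  50]
 [ 60  59 190 189 190 190 190 190  56  56  55  57]
 [ 66  66 194 194 195 194 194 194 194  65  64  64]]
[[131 135 133 137 129 131 130 137 130 128 132 128]
 [127 138 132 130 128 130 132 134 127 130 127 127]
 [130 137 138 136 144 198 128 131 125 131 132 125]
 [133 134 150 149 200 250 167 145 139 143 147 130]
 [129 135 255 255 224 247 242 243 233 233 226 140]
 [127 133 252 252 224 247 246 251 251 251 247 137]
 [128 129 253 254 225 247 245 252 251 250 246 143]
 [ 99 103 223 233 228 249 240 240 239 239 237  99]
 [108 104  94  92 181 163 210  97  95  96 108  99]
 [ 93  99 101 107 112 111 118 100 100 101  98  99]
 [141 105 107 107 108 100 102 104  99 107  96  96]]
```

```bash
python3 - <<'E'
from s import *
f=np.load('w2.npz'); im=f['im']; P=f['P']; z=wcloud(f)[...,2]
m=(u>240)&(u<270)&(v>180)&(v<206)&(z>122)&(z<136)
fit('pinend',m,128,P); print('v range',v[m].min(),v[m].max(),u[m].min(),u[m].max())
T=T_tool(); q=on_plane(np.c_[u[m],v[m]],128,K,k1,P)-T[:3,3]; q=q@T[:3,:3]; print('tool frame mean',q.mean(0).round(1),'max x',q[:,0].max())
n=np.load('first.npz'); from m import cloud
for cam,a,d,b in (('side','b0','b1',(228,270,275,310)),('scene','a0','a1',(180,150,222,182))):
    X=cloud(n[a],n[d],cam); g=n[a].min(2)
    w=(u>=b[0])&(u<=b[2])&(v>=b[1])&(v<=b[3]); mm=big(w&(abs(X[...,2]-59.5)<4)&(g>130)); 
    ii=viewer.camera_info(cam); p=on_plane(np.c_[u[mm],v[mm]],60,np.array(ii['K']),ii['k1'],np.array(ii['pose']))[:,:2]
    print(cam,mm.sum(),cv2.minAreaRect(p.astype(np.float32)),p.mean(0))
E
```

```text
pinend 130 px 253.5 195.0 [ 523.3 -260.3] [11.1  9.1] 7.1 [ 523.7 -260.2] yaw 0.1
v range 188 201 248 259
tool frame mean [ 9.9 -0.9 66.7] max x 15.934341518663885
side 691 ((467.81182861328125, -263.18389892578125), (60.04366683959961, 61.86009979248047), 5.591333866119385) [ 467.68446073 -263.50275771]
scene 224 ((469.4212341308594, -257.3168640136719), (61.369781494140625, 65.034423828125), 6.423505783081055) [ 470.02355977 -256.78781657]
```

>>> send_rows:
  steps:
    - [[0.37, 0.05, 0, 0], [0.37, 0.04, 0, 0], [0.37, 0.05, 0, 0], [0.36, 0.04, 0.37, 0], [0, 0, 0.6, 0.17], [0, 0, 0.6, 0], [0, 0, 0, 0], [0, 0, 0, 0]]

```text
clock: 6.92
eef_pos: [488.0, -258.7, 147.5]
tcp_rot: [3.14, -0.002, -3.038]
contact_force: [-0.1, -0.1, -1.4]
gripper_width: 20.3
grip_force: 30.0
```

```bash
python3 - <<'E'
from h import *
im,d,K,k1,P=grab('wrist'); np.savez('w3.npz',im=im,d=d,P=P)
a=grab('side'); np.savez('s3.npz',im=a[0],d=a[1])
print(telemetry.sense()['eef_pos'],telemetry.sense()['tcp_rot'])
c=np.hstack([cv2.resize(im[70:250,170:340],(380,400),interpolation=2),cv2.resize(a[0][225:325,215:315],(400,400),interpolation=2)]); save('c3',c)
E
```

```text
[ 489.78906955 -259.34776206  149.07283357] [-3.14093853e+00  9.88706238e-04 -3.03756428e+00]
```

View pics/c3.png

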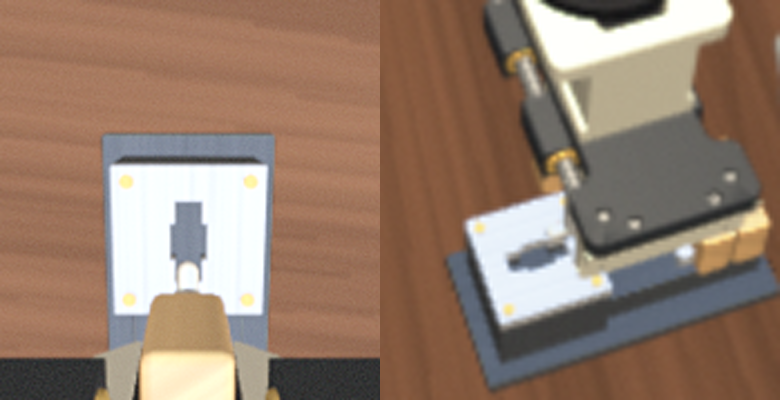

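The left crop (wrist) shows the pin end at crop (188,275), just short of the slot and in line with it. I'll measure the remaining offset.

```bash
python3 - <<'E'
from s import *
f=np.load('w3.npz'); im=f['im']; P=f['P']; z=wcloud(f)[...,2]; g=im.min(2).astype(int)
i_=np.array(viewer.camera_info('wrist')['mount']); T=P@np.linalg.inv(i_)
w=(u>205)&(u<300)&(v>135)&(v<216)
m=(u>240)&(u<270)&(v>170)&(v<215)&(z>76)&(z<92)
print(np.round(z[180:206:2,246:264:2]).astype(int))
tl=lambda m,h:(on_plane(np.c_[u[m],v[m]],h,K,k1,P)-T[:3,3])@T[:3,:3]
q=tl(m,82); print('pin',m.sum(),q.mean(0).round(2),q.max(0),q.min(0))
pl=big(w&(abs(z-59.5)<4)&(g>170)); q=tl(pl,60); r=cv2.minAreaRect(q[:,:2].astype(np.float32)); print('plate',pl.sum(),r)
sl=big((u>238)&(u<270)&(v>150)&(v<192)&(g<170)); q=tl(sl,60); q0=q[q[:,0]>q[:,0].max()-12]
print('slot',sl.sum(),q.max(0),q.min(0),'y far part',q[q[:,0]>q[:,0].max()-7][:,1].mean())
E
```

```text
[[ 52  46  47  45  47  45  47  45  46]
 [ 53  47  44  46  47  45  46  46  46]
 [ 54  47  45  47  47  44  46  48  48]
 [ 58  58  47  46  45  45  45  52  57]
 [ 59  61  45  82  81  45  46  51  62]
 [ 60  60  83  83  83  83  46  52  59]
 [ 59  60  82  85  84  84  82  51  61]
 [ 59  60  84  85  85  83  82  38  60]
 [ 60  60  84  84  85  84  82  58  60]
 [ 61  60  84  85  84  84  82  62  59]
 [ 59  60  83  85  86  85  83  58  60]
 [144 143 143 143 144 144 143 144 143]
 [147 147 147 147 147 148 147 146 148]]
pin 130 [10.11 -1.04 65.54] [16.1248503   3.47424371 65.55239025] [ 5.07181354 -5.59165086 65.5188088 ]
plate 3620 ((19.605871200561523, -0.42117881774902344), (59.97000503540039, 59.599517822265625), 89.93295288085938)
slot 382 [34.77133428  5.61409164 87.59976076] [ 7.74743132 -7.75366317 87.52570563] y far part -0.6629328067946272
```

>>> send_rows:
  steps:
    - [[0.2, 0.02, 0, 0], [0.2, 0, 0, 0], [0.2, 0, 0, 0], [0, 0, 0.1, 0], [0, 0, 0, 0], [0, 0, 0, 0], [0, 0, 0, 0], [0, 0, 0, 0]]

```text
clock: 7.68
eef_pos: [471.7, -260.3, 145.1]
tcp_rot: [3.142, 0.0, -3.037]
contact_force: [-0.5, 0.6, -1.3]
gripper_width: 20.0
grip_force: 30.0
```

```bash
python3 - <<'E'
from s import *
for k in range(4): s=telemetry.sense(); print(s['eef_pos'].round(2),s['tcp_rot'].round(4)); im,d,_,_,P=grab('wrist')
a=grab('side')
c=np.hstack([cv2.resize(im[70:250,170:340],(380,400),interpolation=2),cv2.resize(a[0][225:325,215:315],(400,400),interpolation=2)]); save('c4',c)
z=wcloud(dict(P=P,d=d))[...,2]; g=im.min(2).astype(int)
T=P@np.linalg.inv(np.array(viewer.camera_info('wrist')['mount']))
tl=lambda m,h:(on_plane(np.c_[u[m],v[m]],h,K,k1,P)-T[:3,3])@T[:3,:3]
m=(u>240)&(u<270)&(v>170)&(v<215)&(z>72)&(z<90); q=tl(m,79); print('pin',m.sum(),q.mean(0).round(2),q.max(0),q.min(0))
w=(u>200)&(u<305)&(v>150); pl=big(w&(abs(z-59.5)<4)&(g>170)); q=tl(pl,60); print('plate',pl.sum(),cv2.minAreaRect(q[:,:2].astype(np.float32)),q.max(0))
E
```

```text
[ 471.73 -260.28  145.12] [ 3.1415e+00  2.0000e-04 -3.0371e+00]
[ 471.72 -260.26  145.11] [ 3.1415e+00  2.0000e-04 -3.0371e+00]
[ 471.65 -260.27  145.1 ] [ 3.1415e+00  1.0000e-04 -3.0371e+00]
[ 471.63 -260.28  145.07] [ 3.1415e+00  1.0000e-04 -3.0371e+00]
pin 131 [ 9.97 -1.05 66.07] [15.99399485  3.48494332 66.0679773 ] [ 4.90515966 -5.60300328 66.06676192]
plate 2933 ((3.8360023498535156, -0.3861083984375), (59.291622161865234, 59.97035598754883), 0.02438235655426979) [33.46943998 29.61094172 85.07194251]
```

View pics/c4.png

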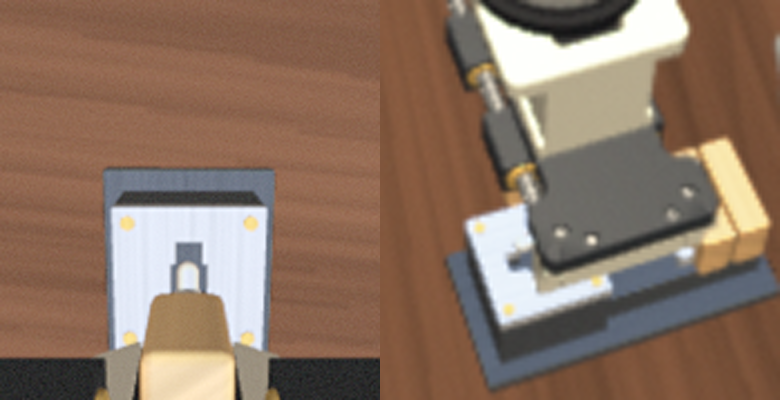

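>>> send_rows:
  steps:
    - [[0.09, 0.02, 0, 0], [0, 0, 0, 0], [0, 0, 0.15, 0], [0, 0, 0.15, 0], [0, 0, 0.15, 0], [0, 0, 0.12, 0], [0, 0, 0.1, 0], [0, 0, 0, 0]]

```text
clock: 8.6
eef_pos: [468.2, -259.7, 124.0]
tcp_rot: [3.141, -0.001, -3.037]
contact_force: [0.4, 0.3, -1.6]
gripper_width: 19.6
grip_force: 30.0
```

```bash
python3 - <<'E'
from h import *
s=telemetry.sense(); print(s['eef_pos'].round(2),s['tcp_rot'].round(4),s['contact_force'],s['ft_torque'])
E
```

```text
[ 468.2  -259.7   124.02] [ 3.1407e+00 -1.2000e-03 -3.0372e+00] [ 0.39143202  0.32908379 -1.62490474] [ 0.01384531 -0.04241939  0.02033572]
```

>>> send_rows:
  steps:
    - [[0, 0, 0.1, 0], [0, 0, 0.08, 0], [0, 0, 0.06, 0], [0, 0, 0.06, 0], [0, 0, 0.06, 0], [0, 0, 0.06, 0], [0, 0, 0, 0], [0, 0, 0, 0]]

```text
clock: 9.27
eef_pos: [468.9, -260.1, 112.9]
tcp_rot: [-3.141, 0.0, -3.037]
contact_force: [-1.8, 0.8, 6.8]
gripper_width: 20.1
grip_force: 30.0
```

>>> send_rows:
  steps:
    - [[0, 0, 0.05, 0], [0, 0, 0, 0], [0, -0.002, 0, 0.7], [0, -0.002, 0, 0.7], [0, -0.002, 0, 0.7], [0, -0.002, 0, 0.7], [0, 0, 0, 0], [0, 0, 0, 0]]

```text
clock: 9.93
eef_pos: [469.1, -260.4, 111.6]
tcp_rot: [-3.141, 0.001, 2.966]
contact_force: [-2.4, 2.4, 5.3]
gripper_width: 20.0
grip_force: 30.0
```

```bash
python3 - <<'E'
from h import *
s=telemetry.sense(); print(s['eef_pos'].round(2),s['tcp_rot'].round(4),s['contact_force'],s['ft_torque'])
E
```

```text
[ 469.1  -260.41  111.62] [-3.1412e+00  9.0000e-04  2.9657e+00] [-2.41386848  2.44028713  5.28126395] [0.3204777  0.46166025 0.06428343]
```

>>> send_rows:
  steps:
    - [[0, -0.002, 0, 0.7], [0, -0.002, 0, 0.7], [0, -0.002, 0, 0.7], [0, -0.002, 0, 0.7], [0, -0.002, 0, 0.7], [0, -0.002, 0, 0.7], [0, -0.002, 0, 0.7], [0, 0, 0, 0]]

```text
clock: 10.6
eef_pos: [468.9, -260.7, 111.6]
tcp_rot: [3.141, 0.001, 2.472]
contact_force: [-1.1, 1.1, 6.4]
gripper_width: 20.4
grip_force: 30.0
```

```bash
python3 - <<'E'
from h import *
s=telemetry.sense(); print(s['eef_pos'].round(2),s['tcp_rot'].round(4),s['contact_force'],s['ft_torque'])
E
```

```text
[ 468.89 -260.66  111.59] [3.1414e+00 7.0000e-04 2.4725e+00] [-1.09689784  1.10667651  6.4461467 ] [0.38461035 0.50865224 0.04781881]
```

>>> send_rows:
  steps:
    - [[0, -0.002, 0, 0.7], [0, -0.002, 0, 0.7], [0, -0.002, 0, 0.7], [0, -0.002, 0, 0.7], [0, -0.002, 0, 0.7], [0, -0.002, 0, 0.7], [0, -0.002, 0, 0.7], [0, 0, 0, 0]]

```text
clock: 11.27
eef_pos: [468.6, -260.8, 111.6]
tcp_rot: [3.141, 0.0, 1.983]
contact_force: [-1.8, 1.2, 7.6]
gripper_width: 20.3
grip_force: 30.0
```

>>> send_rows:
  steps:
    - [[0, -0.002, 0, 0.7], [0, -0.002, 0, 0.7], [0, -0.002, 0, 0.5], [0, 0, 0, 0.2], [0, 0, 0, 0], [0, 0, 0, 0], [0, 0, 0, 0], [0, 0, 0, 0]]

```text
clock: 11.93
eef_pos: [468.5, -260.8, 111.6]
tcp_rot: [3.141, 0.0, 1.776]
contact_force: [-0.7, 1.3, 6.3]
gripper_width: 19.9
grip_force: 30.0
```

```bash
python3 - <<'E'
from h import *
s=telemetry.sense(); print(s['eef_pos'].round(2),s['tcp_rot'].round(4),s['contact_force'],s['ft_torque'],s['joint_positions'].round(2))
a=grab('side')
print(telemetry.sense()['joint_vel'].round(4))
save('c5',cv2.resize(a[0][215:325,215:325],(550,550),interpolation=2))
import m; X=m.cloud(a[0],a[1],'side'); o=m.cloud(m.f['b0'],m.f['b1'],'side')
for Y in (o,X):
    z=Y[250:310,270:320]; p=z[(z[...,2]>66)&(z[...,2]<74)]; q=(p[:,:2]-[468.5,-261])@np.array([[np.cos(.105),-np.sin(.105)],[np.sin(.105),np.cos(.105)]]); print(len(p),np.percentile(q,[1,99],axis=0).round(1))
E
```

```text
[ 468.45 -260.81  111.59] [3.1409e+00 1.0000e-04 1.7765e+00] [-0.67381744  1.32710028  6.33886555] [0.38800606 0.51875213 0.11646844] [ 0.31  0.42  0.18  1.95 -0.11  0.78  0.76]
[ 0.0017  0.0005 -0.0015  0.0023  0.0004 -0.001  -0.0008]
381 [[ 81.9 -29.2]
 [119.2  26.3]]
390 [[ 73.2 -28.4]
 [119.2  26.5]]
```

View pics/c5.png

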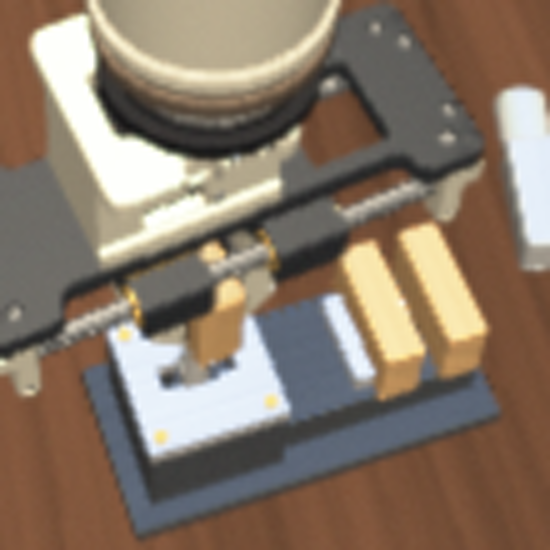

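The jaws have opened by about 8.7 mm, and the key stands upright in the socket at crop (205,350). It still needs 0.2 rad to reach the stop.

>>> send_rows:
  steps:
    - [[0, -0.002, 0, 0.5], [0, -0.002, 0, 0.5], [0, -0.002, 0, 0.5], [0, 0, 0, 0.4], [0, 0, 0, 0], [0, 0, 0, 0], [0, 0, 0, 0], [0, 0, 0, 0]]

```text
clock: 12.65
eef_pos: [468.3, -260.8, 111.6]
tcp_rot: [3.141, -0.0, 1.587]
contact_force: [-0.6, 0.9, 6.4]
gripper_width: 20.0
grip_force: 30.0
```

```bash
python3 - <<'E'
from h import *
s=telemetry.sense(); print(s['eef_pos'].round(2),s['tcp_rot'].round(4),s['contact_force'],s['ft_torque'],s['grip_force'])
a=grab('side')
import m; X=m.cloud(a[0],a[1],'side')
z=X[250:310,270:320]; p=z[(z[...,2]>66)&(z[...,2]<74)]; q=(p[:,:2]-[468.5,-261])@np.array([[np.cos(.105),-np.sin(.105)],[np.sin(.105),np.cos(.105)]]); print(len(p),np.percentile(q,[1,99],axis=0).round(1))
E
```

```text
[ 468.3  -260.82  111.57] [ 3.1409 -0.      1.5866] [-0.58246665  0.92293129  6.37788358] [0.36043337 0.58298358 0.1058046 ] 30.004004538059235
354 [[ 71.8 -28.8]
 [119.2  23. ]]
```

```bash
python3 -c "
from station import order
print(order.sign_off())"
```

```text
the job is handed in; nothing more can be done
None
```

The job is handed in: the key is still gripped at about 30 N, pushed in and turned to its stop, the jaws measure about 10 mm open, and I touched nothing else on the bench. The sign-off returned no verdict.

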